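# Rebuild the blue shade series in the comparator stand

### The job

Set the four blue glass colour standards back in the comparator stand in order of shade, one to each compartment: the palest next to the white blank at the end, then darker step by step to the darkest at the other end. They are glass: set each down upright on its compartment floor, never dropping or knocking one over. Leave the blank in its compartment and the dropper bottle, the small box and the forceps where they are.

Things in the scene. Friction and masses are not known exactly. Their poses are not given: they have to be found in the camera images.
- standard_1: glass colour standard number 1 of 4 (1 palest), pale sky blue: solid upright glass rod, 30 mm diameter, 46 mm tall, with an aluminium handle on it, 22 mm diameter, from 46 to 76 mm above the foot, a dot of the same colour on top; 0.11 kg, stands loose on a mat 3 mm thick. Origin: centre of its foot; z up along its axis.
- standard_2: glass colour standard number 2 of 4 (1 palest), clear mid blue: solid upright glass rod, 30 mm diameter, 46 mm tall, with an aluminium handle on it, 22 mm diameter, from 46 to 76 mm above the foot, a dot of the same colour on top; 0.11 kg, stands loose on a mat 3 mm thick. Origin: centre of its foot; z up along its axis.
- standard_3: glass colour standard number 3 of 4 (1 palest), deep royal blue: solid upright glass rod, 30 mm diameter, 46 mm tall, with an aluminium handle on it, 22 mm diameter, from 46 to 76 mm above the foot, a dot of the same colour on top; 0.11 kg, stands loose on a mat 3 mm thick. Origin: centre of its foot; z up along its axis.
- standard_4: glass colour standard number 4 of 4 (1 palest), navy, almost black: solid upright glass rod, 30 mm diameter, 46 mm tall, with an aluminium handle on it, 22 mm diameter, from 46 to 76 mm above the foot, a dot of the same colour on top; 0.11 kg, stands loose on a mat 3 mm thick. Origin: centre of its foot; z up along its axis.
- blank: the blank: same shape and size as the colour standards, but its glass and dot are colourless white; stands loose in the end compartment of the stand at the stand's +y end. Origin: centre of its foot, z up.
- comparator_stand: fixed light-grey stand, 56 x 256 mm, at any heading, with a low sample ledge (11 mm high, 38 mm wide) along its -x side: five open compartments along its y axis, centres at x = 0, y = +100 (holds the blank), +50, 0, -50, -100 mm; each 48 x 46 mm inside. Floor 6 mm up; side walls 24 mm, dividers 22 mm, end plates 30 mm high. Origin: centre of its underside, z up.
- oil_bottle: bystander: small white dropper bottle with white cap and green label, 27 mm diameter, 83 mm tall, standing loose on the mat among the standards. Origin: centre of its foot.
- coverslip_box: bystander: small white and green box, 34 x 34 x 18 mm, loose on the mat. Origin: centre of its underside.
- forceps: bystander: slim steel forceps, 14 x 111 x 6 mm, lying loose along the mat's edge. Origin: centre of its underside.
There are look-alikes about, which are no part of the job. Leave any red or yellow look-alike of the standard_4 alone.

How it is judged:
By the outcome, as a careful person would: the job done as asked, in the order asked, and still so for the second after the job is handed in, with the robot touching nothing.
It also fails if it takes over 96 s, if anything falls off the work surface, if the arm or the gripper's body presses on something with over 40 N, if the wrist force passes 120 N, or if a joint passes its speed limit or range.

### The arm

A 6-joint arm with a two-finger parallel gripper is mounted at the origin on a cart in front of the work surface, level with it; the furniture and walls round the work are solid. World frame = base frame: x ahead of the robot, y to its left, z up, the work surface at z = 0. Lengths are in m, angles in rad, forces in N, time in s.
With the tool pointing down it reaches from about 0.3 to 0.875 m from the base axis. Payload 6.4 kg.
Tool frame: the origin (TCP) lies at the very end of the fingers, on their centre line; the grasp point (between the pads) lies 19 mm behind it (ctrl.hold_point_z is the distance from the TCP to the grasp point, in m); z points along the fingers, y is the line along which they close (so a half turn about z gives the same grasp; the last joint's range is limited). The gripper opens to 88 mm and grips with 3 to 60 N. Pads are 18 mm wide; open, the fingers measure 123 mm over their backs; the gripper's body (75 mm by 187 mm) begins 45 mm behind the grasp point.
Start: joints at [-1.366, 0.181, 1.607, -0, 1.354, -0.206], TCP at [0.23, -0.527, 0.201] pointing down, gripper open.
Joint ranges: [-2.99, 2.99], [-0.89, 2.07], [0.3, 2.58], [-1.14, 4.28], [0, 2.63], [-3.12, 3.12]. Speed limits (rad/s): [2.57, 2.57, 3.01, 3.14, 3.14, 3.14].

### API

Orientations are given as a rotation vector (axis times angle).
In Python, from bench import ctrl, cams gives the robot as it stands.
- The arm moves only by the tool send_rows, never from a script. Its argument "series" is a list that holds one entry, the list of rows, each a list of 7 numbers: the shift along the tool's x, y, z in mm, then the turn, a rotation vector about the tool's x, y, z in degrees, then the closure, from -1 (fully open) to 1 (shut). In form: [[[dx, dy, dz, ax, ay, az, hand], ...]]. A call has 1 to 12 rows; each row shifts and turns the commanded pose from where the row before left it, along the tool's axes as they then stand; what a row does not reach is not made up. A row lasts 1/8 s, in which the tool goes at most 62.5 mm and 10.7 degrees, less where a joint would pass 70% of its speed; a pose out of reach is approached as far as the arm can. A call with a gripper value outside its range is refused whole. The fingers move at their own pace and stop on an object; "grip_force" is the grip in N (left out, the last holds). Time passes only in rows, so rows that do not move let the fingers close. It gives the time, the measured TCP pose, the force, the opening and the grip force at its end, in the units of the state.
- ctrl.read_state(): the state, without advancing time (a new reading comes with each control period).
- cams.camera(name): name is "side" or "top"; returns (picture, depth): 480x640x3 uint8, red, green, blue; 480x640 float32, m along the optical axis (not along the pixel's ray), 0 where there is no reading.
- cams.camera_model(name): a dict with "K" (3x3 intrinsics, pixels), "R" (3x3) and "t" (3): a world point X has camera coordinates R X + t. Camera axes: x right, y down, z forward; pixel columns grow to the right and rows downward; lengths in m; the calibration is good to about 2 mm. A picture is of the moment at which its call begins. camera_model takes no time and is no camera call.
- ctrl.job_done(): hands the job in; it is judged then, once.
Trained networks look in the newest picture that a camera, given by its name, has taken for a name from the list of things; names that differ only in an ending like _2 or _b are one class to them, and where a whole thing is asked for, a point or a joint stands for the part that bears it (a point fixed in the world has none). Each returns a list of dicts, best first, with "score" (0 to 1); they miss things now and then, are a little off and sometimes report something else, mostly with a low value. They report only what shows in the picture. A call takes as long as a camera call. They do not tell look-alikes from the thing itself.
- cams.recognise(camera, name): "box" ([centre column, centre row, width, height] as shares, 0 to 1, of the picture: columns of its width, rows of its height, round what is visible of it).
- cams.place_of(camera, name): "location" ([column, row] as shares, 0 to 1, of the picture: columns of its width, rows of its height: a listed point, or the origin of a listed thing).
The state is a dict: "time": time; "joint_positions": joint angles; "dq": joint speeds; "joint_efforts": joint torques, N m; "tool_pos": TCP position; "orientation": TCP orientation; "ft_force": force on the tool from outside, world axes, zero at the start; "ft_torque": the same for the moment, N m; "grip_width": opening from 0.0 (shut) to 1.0 (fully open); "grasp_force": force on a finger pad.
Only numpy, scipy, OpenCV 4.12 (cv2) and the standard library are available. Lean on these libraries where they do the work, as an engineer would, in place of code of your own. Each camera call takes 0.05 s, during which the arm holds its last target. There are 200 camera calls.

## Working session

There is one attempt and no reset: what is moved stays moved. The work goes in short steps, Python scripts to look and compute and a tool call to move; the robot and the scene stay as the last step left them, time stands still between calls to the robot, and variables do not carry over. Pictures are saved under pics/ and viewed, at most 14 in all, crops included, and the job is handed in when it is done.

Besides the shell and the picture viewer there is one more tool, called after ">>>" in YAML: its name, and indented under it one key for each argument. send_rows: Moves the arm, as the interface text tells. Its arguments: {"type":"object","properties":{"series":{"type":"array"},"grip_force":{"type":"number"}},"required":["series"]}

```bash
ls; mkdir -p pics; python3 - <<'E'
from bench import ctrl,cams
import cv2,numpy as np
for n in ("top","side"):
    p,d=cams.camera(n); cv2.imwrite(f"pics/{n}0.png",p[:,:,::-1]); np.save(f"{n}_d.npy",d); np.save(f"{n}_p.npy",p)
    m=cams.camera_model(n); print(n,m)
    for o in ("standard_1","blank","comparator_stand","oil_bottle","coverslip_box","forceps"):
        for r in cams.place_of(n,o): print(o,np.round(np.array(r["location"])*[640,480],1),round(r["score"],2))
print(ctrl.read_state(),ctrl.hold_point_z)
E
```

```text
pics
top {'K': array([[564.46170286,   0.        , 312.66128013],
       [  0.        , 564.46170286, 240.90339195],
       [  0.        ,   0.        ,   1.        ]]), 'R': array([[-0.0106907 , -0.99989218, -0.0100667 ],
       [-0.98167449,  0.01241042, -0.19016092],
       [ 0.19026535,  0.00784927, -0.98170132]]), 't': array([-0.00675441,  0.54878854,  1.27537514])}
standard_1 [431.  277.7] 0.74
standard_1 [312.6 230. ] 0.64
standard_1 [415.  223.9] 0.52
standard_1 [361.6 172.5] 0.52
standard_1 [357.6 233.3] 0.47
standard_1 [383.3 282.6] 0.45
blank [191.6 234.2] 0.59
comparator_stand [231.2 244.1] 0.77
oil_bottle [395.9 252.4] 0.51
oil_bottle [409.5 294.1] 0.32
coverslip_box [384.6 222.6] 0.7
coverslip_box [428.3 277.6] 0.61
forceps [406.5 296. ] 0.63
side {'K': array([[475.75508927,   0.        , 324.72455151],
       [  0.        , 475.75508927, 239.02994123],
       [  0.        ,   0.        ,   1.        ]]), 'R': array([[-0.84060968, -0.5416235 , -0.00439745],
       [-0.25809822,  0.40768456, -0.87588733],
       [ 0.47619394, -0.7351444 , -0.48249565]]), 't': array([0.48
[... 339 characters left out ...]

{'time': 0.7, 'joint_positions': array([-1.36631358e+00,  1.80731455e-01,  1.60699803e+00,  2.08644448e-05,
        1.35384293e+00, -2.06251710e-01]), 'dq': array([-0.00055908, -0.00041969, -0.00058643, -0.00042388, -0.00111326,
        0.00077032]), 'joint_efforts': array([ 1.07071555e-03, -4.33705795e+01, -3.42112255e+01,  7.03771622e-02,
        3.08240717e-02, -1.35420814e-05]), 'tool_pos': array([ 0.22963768, -0.52716418,  0.20125399]), 'orientation': array([3.07555734e+00, 6.40643545e-01, 3.19772347e-05]), 'ft_force': array([-0.59052518, -0.61942466, -0.53613971]), 'ft_torque': array([-0.06254746,  0.00112264,  0.02035077]), 'grasp_force': 0.0, 'grip_width': 0.9969803327402286} 0.0187
```

```bash
python3 - <<'E'
import cv2
a=cv2.imread("pics/top0.png")[140:330,140:470]; cv2.imwrite("pics/top0c.png",cv2.resize(a,(792,456),interpolation=cv2.INTER_CUBIC))
a=cv2.imread("pics/side0.png")[130:400,130:490]; cv2.imwrite("pics/side0c.png",cv2.resize(a,(792,594),interpolation=cv2.INTER_CUBIC))
E
```

```text
(no output)
```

View pics/top0c.png

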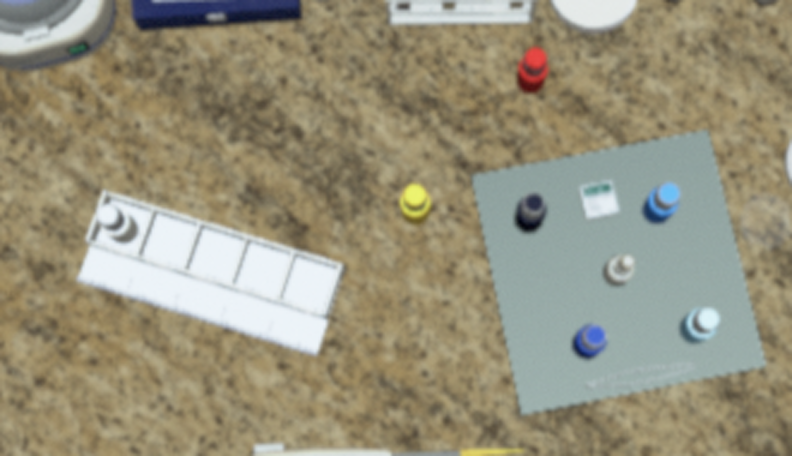

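View pics/side0c.png

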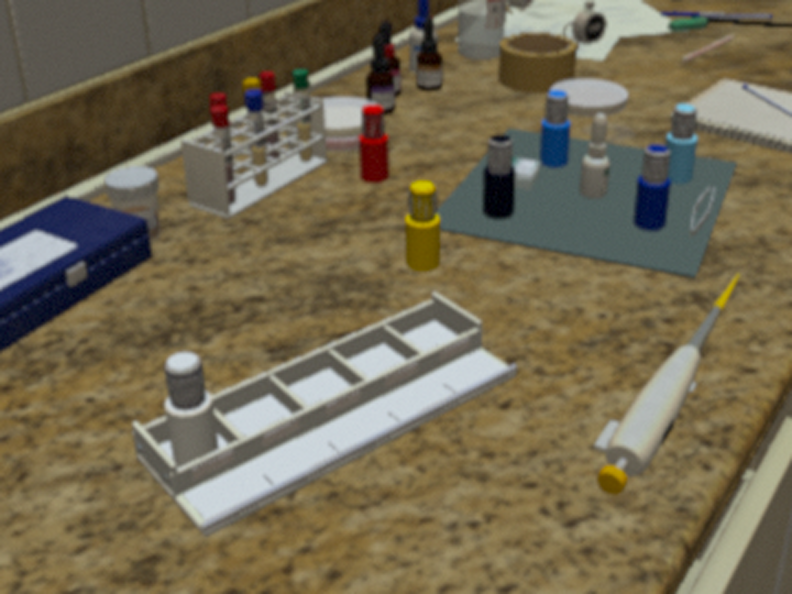

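View pics/top0.png

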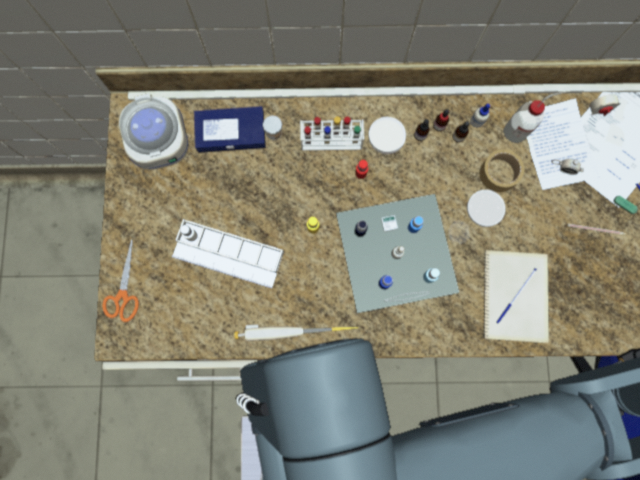

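The top crop shows the stand on the left with the blank at its left end (full image about 188,232). On the mat are navy (362,228), mid blue (417,223), royal (387,281) and pale (433,274), with the bottle at (398,252). The red and yellow look-alikes stand off the mat. The side view agrees. Next I measure the positions from both depth views.

```bash
cat > h.py <<'E'
import numpy as np,cv2
from scipy import ndimage
def cloud(cams,n,d):
    m=cams.camera_model(n);K,R,t=m["K"],m["R"],m["t"]
    v,u=np.mgrid[:480,:640]
    c=np.stack([(u-K[0,2])/K[0,0]*d,(v-K[1,2])/K[1,1]*d,d],-1)
    X=(c-t)@R; X[d==0]=np.nan; return X
E
python3 - <<'E'
from h import *
from bench import cams
for n in ("top","side"):
    d=np.load(n+"_d.npy");p=np.load(n+"_p.npy");X=cloud(cams,n,d);x,y,z=X[...,0],X[...,1],X[...,2]
    reg=(x>.25)&(x<.65)&(y>-.35)&(y<.35)
    print(n,"counter z",np.nanmedian(z[reg&(z<.03)]))
    M=reg&(z>.072)&(z<.1); L,k=ndimage.label(M)
    for i in range(1,k+1):
        q=L==i
        if q.sum()<4: continue
        P=X[q]; rr,cc=np.nonzero(q)
        (cx,cy),r=cv2.minEnclosingCircle(P[:,:2].astype(np.float32))
        print(q.sum(),"px",cc.mean().round(),rr.mean().round(),"mean",P.mean(0).round(4),"circ",round(cx,4),round(cy,4),round(r,4),"z99",np.percentile(P[:,2],90).round(4),"rgb",np.median(p[q],0))
    # stand
    S=reg&(y>.06)&(z>.017)&(z<.036); L,k=ndimage.label(S,np.ones((3,3)))
    i=np.argmax(ndimage.sum(S,L,range(1,k+1)))+1; P=X[L==i]
    (c,w,a)=cv2.minAreaRect(P[:,:2].astype(np.float32)); print("wall rect",c,w,a,len(P),np.percentile(P[:,2],[50,95]))
    S=reg&(y>.06)&(z>.003)&(z<.036)&(p.min(2)>150); L,k=ndimage.label(S,np.ones((3,3)))
    i=np.argmax(ndimage.sum(S,L,range(1,k+1)))+1; P=X[L==i]
    print("all rect",cv2.minAreaRect(P[:,:2].astype(np.float32)),len(P))
    fl=P[P[:,2]<.015]; print("floor/ledge z",np.percentile(fl[:,2],[10,25,50,75,90]).round(4))
    mt=X[(x>.3)&(x<.42)&(y>-.3)&(y<-.08)&(z<.02)]; print("mat z med",np.median(mt[:,2]))
E
```

```text
top counter z 0.0011161393750523697
78 px 418.0 220.0 mean [ 0.5891 -0.257   0.0791] circ 0.5897 -0.2576 0.0113 z99 0.0834 rgb [122.5 186.  232.5]
63 px 312.0 221.0 mean [ 0.5922 -0.0129  0.0761] circ 0.5922 -0.0133 0.0113 z99 0.0794 rgb [229. 231. 104.]
74 px 362.0 224.0 mean [ 0.5819 -0.1276  0.0784] circ 0.5823 -0.1278 0.0116 z99 0.0824 rgb [ 89.   95.  105.5]
77 px 184.0 229.0 mean [0.575  0.2833 0.0806] circ 0.5757 0.2841 0.0113 z99 0.084 rgb [221. 228. 233.]
32 px 400.0 248.0 mean [ 0.5225 -0.2142  0.0831] circ 0.5229 -0.2145 0.0068 z99 0.0875 rgb [180.5 189.  183.5]
77 px 434.0 272.0 mean [ 0.4672 -0.2895  0.0793] circ 0.4676 -0.2899 0.0112 z99 0.0822 rgb [204. 229. 236.]
78 px 387.0 279.0 mean [ 0.4526 -0.1818  0.0789] circ 0.4527 -0.1819 0.0115 z99 0.0825 rgb [103.5 122.  200.5]
wall rect (0.5472108721733093, 0.18886280059814453) (0.25673559308052063, 0.05814755707979202) 71.89207458496094 649 [0.02298758 0.03003222]
all rect ((0.5315115451812744, 0.19698601961135864), (0.26389411091804504, 0.09941956400871277), 72.10228729248047) 3618
floor/ledge z [0.004  0.0052 0.0069 0.0
[... 489 characters left out ...]
 z99 0.0785 rgb [79. 77. 75.]
67 px 428.0 199.0 mean [ 0.4526 -0.1768  0.0766] circ 0.4534 -0.1795 0.012 z99 0.0786 rgb [ 77.  78. 120.]
58 px 321.0 215.0 mean [ 0.5913 -0.0083  0.0747] circ 0.5923 -0.0097 0.0118 z99 0.0758 rgb [186.5 167.    0. ]
197 px 213.0 297.0 mean [0.5725 0.2889 0.0789] circ 0.5748 0.2867 0.0112 z99 0.0819 rgb [137. 136. 129.]
wall rect (0.5477210879325867, 0.19149070978164673) (0.25597164034843445, 0.062313634902238846) 72.12454986572266 2034 [0.02155314 0.02964495]
all rect ((0.5032781362533569, 0.20525294542312622), (0.2549002468585968, 0.039288196712732315), 71.88442993164062) 2503
floor/ledge z [0.0047 0.0052 0.0057 0.0063 0.007 ]
mat z med -0.0008107818180876946
```

Both views agree to about 3 mm. I'm taking these as averages (x, y):

| Thing | Position |
|---|---|
| Pale | (.467, -.2875) |
| Mid blue | (.590, -.256) |
| Royal | (.453, -.181) |
| Navy | (.582, -.126) |
| Stand centre | (.5475, .190), its +y at 72° |

Next I turn the tool so the fingers close across the stand, and move over the pale one.

>>> send_rows:
  series:
    - [[0,0,0,0,0,-9.7,-0.4],[0,0,0,0,0,-9.7,-0.4],[0,0,0,0,0,-9.7,-0.4],[0,0,0,0,0,-9.7,-0.4],[0,0,0,0,0,-9.7,-0.4],[43,21.7,0,0,0,0,-0.4],[43,21.7,0,0,0,0,-0.4],[43,21.7,0,0,0,0,-0.4],[43,21.7,0,0,0,0,-0.4],[43,21.7,0,0,0,0,-0.4],[43,21.7,0,0,0,0,-0.4],[43,21.7,0,0,0,0,-0.4]]
  grip_force: 20

```text
time: 2.2
tool_pos: [0.468, -0.2865, 0.2014]
orientation: [2.541, 1.847, 0.0]
ft_force: [0.1, -0.3, -0.0]
grip_width: 0.703
grasp_force: 0.0
```

```bash
cat > go.py <<'E'
import sys,numpy as np
from bench import ctrl
from scipy.spatial.transform import Rotation as Ro
P={"p1":(.4674,-.2875),"p2":(.5897,-.2560),"p3":(.4530,-.1807),"p4":(.5816,-.1261),
"c1":(.5630,.2377),"c2":(.5475,.1902),"c3":(.5320,.1427),"c4":(.5166,.0951)}
s=ctrl.read_state();R=Ro.from_rotvec(s["orientation"]).as_matrix()
print("t",s["time"],"pos",s["tool_pos"].round(4),"yaw",np.degrees(np.arctan2(R[1,0],R[0,0])).round(2),"z",R[:,2].round(4),"q",s["joint_positions"].round(2),"F",s["ft_force"].round(1),s["grip_width"].round(3),s["grasp_force"])
for k in sys.argv[1:]:
    d=np.array([*P[k],s["tool_pos"][2]])-s["tool_pos"]; print(k,(R.T@d*1000).round(1))
E
python3 go.py p1
```

```text
Traceback (most recent call last):
  File "go.py", line 7, in <module>
    print("t",s["time"],"pos",s["tool_pos"].round(4),"yaw",np.degrees(np.arctan2(R[1,0],R[0,0])).round(2),"z",R[:,2].round(4),"q",s["joint_positions"].round(2),"F",s["ft_force"].round(1),s["grip_width"].round(3),s["grasp_force"])
                                                                                                                                                                                           ^^^^^^^^^^^^^^^^^^^^^
AttributeError: 'float' object has no attribute 'round'
```

>>> send_rows:
  series:
    - [[-1,0,30,0,0,0,-0.4],[0,0,35,0,0,0,-0.4],[0,0,35,0,0,0,-0.4],[0,0,30,0,0,0,-0.4],[0,0,20,0,0,0,-0.4],[0,0,0,0,0,0,-0.4],[0,0,0,0,0,0,0.2],[0,0,0,0,0,0,0.4],[0,0,0,0,0,0,0.7],[0,0,0,0,0,0,1],[0,0,0,0,0,0,1],[0,0,0,0,0,0,1]]

```text
time: 3.7
tool_pos: [0.4666, -0.2886, 0.0512]
orientation: [-2.541, -1.847, 0.0]
ft_force: [-0.8, -0.4, -0.6]
grip_width: 0.042
grasp_force: 0.0
```

```bash
sed -i 's/s\["grip_width"\].round(3)/s["grip_width"]/' go.py; python3 go.py c1
```

```text
t 3.7 pos [ 0.4666 -0.2886  0.0512] yaw 72.04 z [-0.  0. -1.] q [-0.77  0.31  1.79 -0.    1.05 -0.46] F [-0.8 -0.4 -0.6] 0.041628434591980686 0.0
c1 [530.4 -70.6   0. ]
```

The fingers closed to about 4 mm, so they missed the handle. I need to look.

```bash
python3 - <<'E'
from bench import cams
import cv2,numpy as np
o=[]
for n,(r,c) in (("top",(150,330)),("side",(130,300))):
    p,d=cams.camera(n); np.save(f"{n}_d1.npy",d);a=p[r:r+180,c:c+180,::-1]
    o.append(cv2.resize(a,(400,400),interpolation=cv2.INTER_CUBIC))
cv2.imwrite("pics/a1.png",np.hstack(o))
E
```

```text
(no output)
```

View pics/a1.png

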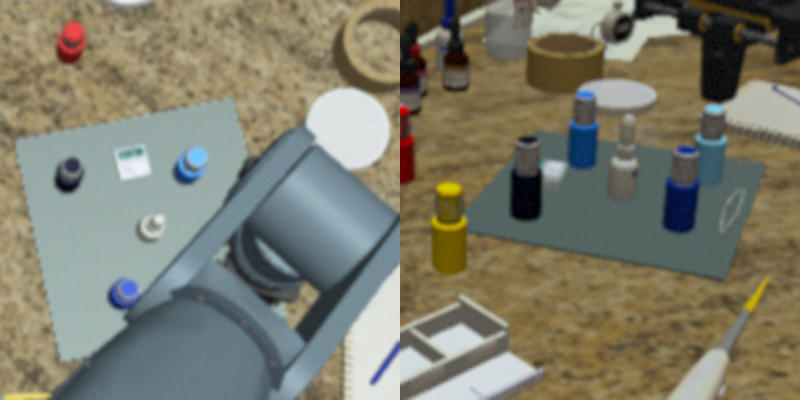

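The side view shows the fingers well beyond the pale standard, although the reported TCP is at it. I'll check the gripper's actual 3D position in the depth images.

```bash
python3 - <<'E'
from h import *
from bench import cams
for n in ("side","top"):
    d0=np.load(n+"_d.npy");d=np.load(n+"_d1.npy");X=cloud(cams,n,d);z=X[...,2]
    ch=(abs(d-d0)>.02)&(d>0)&(z<.35)&(z>.01)
    for lo in np.arange(.0,.3,.02):
        q=ch&(z>=lo)&(z<lo+.02)
        if q.sum()>3: P=X[q]; rr,cc=np.nonzero(q);print(n,lo.round(2),q.sum(),"x",np.percentile(P[:,0],[5,50,95]).round(3),"y",np.percentile(P[:,1],[5,50,95]).round(3),"px",cc.mean().round(),rr.mean().round())
E
```

```text
side 0.0 96 x [0.337 0.495 0.807] y [-1.017 -1.005  0.255] px 439.0 182.0
side 0.02 222 x [0.461 0.51  0.957] y [-1.492 -1.013  0.313] px 442.0 153.0
side 0.04 152 x [0.471 0.504 0.957] y [-1.485 -1.024  0.311] px 460.0 132.0
side 0.06 212 x [0.481 0.516 0.96 ] y [-1.158 -1.052  0.135] px 464.0 120.0
side 0.08 198 x [0.453 0.496 0.96 ] y [-1.174 -0.284  0.324] px 415.0 148.0
side 0.1 204 x [0.451 0.471 0.978] y [-1.128 -0.281 -0.166] px 425.0 157.0
side 0.12 258 x [0.449 0.473 0.978] y [-1.06  -0.282  0.201] px 422.0 149.0
side 0.14 366 x [0.38  0.475 0.558] y [-1.014 -0.277 -0.23 ] px 444.0 139.0
side 0.16 1025 x [0.381 0.476 0.552] y [-1.092 -0.268 -0.232] px 450.0 133.0
side 0.18 1153 x [0.376 0.444 0.555] y [-0.325 -0.271 -0.23 ] px 449.0 129.0
side 0.2 404 x [0.425 0.452 0.508] y [-1.027 -0.266 -0.258] px 454.0 117.0
side 0.22 402 x [0.423 0.446 0.514] y [-0.305 -0.263 -0.245] px 450.0 108.0
side 0.24 804 x [0.178 0.438 0.513] y [-0.304 -0.254  0.223] px 485.0 145.0
side 0.26 2154 x [0.139 0.192 0.475] y [-0.265  0.214  0.238] px 546.0 194.0
side 0.28 3035 x [0.14  0.189 0.471] 
[... 444 characters left out ...]
-0.581 -0.098  0.464] px 337.0 75.0
top 0.12 11 x [0.797 0.978 0.98 ] y [-0.563  0.085  0.41 ] px 289.0 81.0
top 0.14 17 x [0.557 0.978 0.98 ] y [-0.524 -0.158  0.427] px 330.0 76.0
top 0.16 44 x [0.426 0.486 0.98 ] y [-0.312 -0.266  0.317] px 398.0 204.0
top 0.18 32 x [0.552 0.561 0.979] y [-0.316 -0.285  0.441] px 389.0 162.0
top 0.2 22 x [0.422 0.768 0.979] y [-0.455 -0.288  0.256] px 392.0 158.0
top 0.22 36 x [0.422 0.427 0.98 ] y [-0.339 -0.283  0.107] px 428.0 232.0
top 0.24 198 x [0.422 0.435 0.978] y [-0.311 -0.271 -0.25 ] px 435.0 260.0
top 0.26 69 x [0.427 0.45  0.981] y [-0.297 -0.256  0.22 ] px 407.0 213.0
top 0.28 137 x [0.428 0.442 0.977] y [-0.302 -0.261 -0.251] px 438.0 254.0
```

Position in x and y agrees, but the finger ends seem about 30 mm higher than reported. I'll measure the tip height exactly.

```bash
python3 - <<'E'
from h import *
from bench import cams,ctrl
n="side"
d0=np.load(n+"_d.npy");d=np.load(n+"_d1.npy");X=cloud(cams,n,d)
near=(abs(X[...,0]-.467)<.05)&(abs(X[...,1]+.288)<.04)
for v in range(160,186): 
    q=np.nonzero(near[v,425:465])[0]+425
    if len(q): print(v,q.min(),q.max(),"z",np.median(X[v,q,2]).round(4),"chg",(abs(d-d0)[v,q]>.015).sum(),"y",np.median(X[v,q,1]).round(3))
m=cams.camera_model(n)
for z in (.051,.079,.085,.09,.115,.15):
    c=m["R"]@np.array([.4666,-.2886,z])+m["t"];u=m["K"]@c;print(z,(u[:2]/u[2]).round(1))
print(ctrl.read_state())
E
```

```text
160 435 453 z 0.1239 chg 19 y -0.279
161 435 453 z 0.1215 chg 19 y -0.281
162 435 453 z 0.1196 chg 19 y -0.282
163 435 452 z 0.1173 chg 18 y -0.281
164 435 452 z 0.115 chg 18 y -0.281
165 435 452 z 0.1123 chg 18 y -0.28
166 435 452 z 0.1099 chg 17 y -0.281
167 435 452 z 0.1081 chg 18 y -0.28
168 435 451 z 0.1064 chg 17 y -0.28
169 435 451 z 0.1034 chg 17 y -0.28
170 435 451 z 0.1011 chg 17 y -0.281
171 435 451 z 0.0989 chg 17 y -0.281
172 435 450 z 0.0972 chg 16 y -0.28
173 435 450 z 0.0948 chg 16 y -0.28
174 436 450 z 0.0925 chg 15 y -0.28
175 436 448 z 0.0904 chg 13 y -0.279
176 440 446 z 0.0894 chg 7 y -0.278
177 442 443 z 0.088 chg 2 y -0.276
178 437 444 z 0.0778 chg 0 y -0.293
179 436 445 z 0.0779 chg 0 y -0.287
180 436 446 z 0.0777 chg 0 y -0.283
181 436 446 z 0.076 chg 0 y -0.282
182 436 445 z 0.0748 chg 0 y -0.279
183 435 446 z 0.0717 chg 0 y -0.279
184 435 445 z 0.0703 chg 0 y -0.279
185 435 445 z 0.0674 chg 0 y -0.28
0.051 [440.4 190.7]
0.079 [441.9 178.6]
0.085 [442.2 176. ]
0.09 [442.5 173.7]
0.115 [443.9 162.5]
0.15 [445.8 146.4]
{'time': 3.8, 'joint_positions': array([-7.70315074e-01,  3.07702278e-01,  1.78557162e+00, -2.10496315e-05,
        1.04835542e+00, -4.56790817e-01]), 'dq': array([-0.00019658,  0.00010547,  0.00141912,  0.00113497, -0.00057629,
       -0.00016456]), 'joint_efforts': array([ 2.73055928e-03, -4.39480090e+01, -2.84900951e+01,  5.39711304e-02,
        4.82462137e-02,  5.20395213e-05]), 'tool_pos': array([ 0.4666348 , -0.28863779,  0.0512013 ]), 'orientation': array([-2.54097903e+00, -1.84738265e+00,  3.80775577e-05]), 'ft_force': array([-0.06916258, -0.38779564, -0.24764689]), 'ft_torque': array([-0.04728273, -0.01955624, -0.02928449]), 'grasp_force': 0.0, 'grip_width': 0.003402773271695606}
```

```bash
python3 - <<'E'
from bench import cams
import cv2
p,d=cams.camera("side");cv2.imwrite("pics/a2.png",cv2.resize(p[90:220,370:520,::-1],(690,598),interpolation=cv2.INTER_CUBIC))
E
```

```text
(no output)
```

View pics/a2.png

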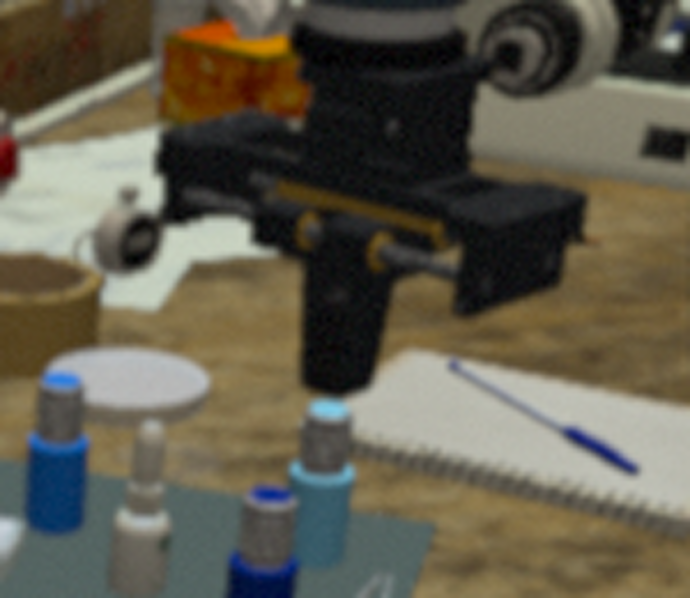

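The shut fingers hang clear above the pale standard's dot (crop 330,390). Their tips are at z ≈ 0.088, so the reported z reads about 37 mm low. The x and y values match. I'll open the fingers, go down the real remaining 35 mm, and close.

>>> send_rows:
  series:
    - [[1,0,0,0,0,0,-0.4],[0,0,0,0,0,0,-0.4],[0,0,0,0,0,0,-0.4],[0,0,0,0,0,0,-0.4],[0,0,12,0,0,0,-0.4],[0,0,12,0,0,0,-0.4],[0,0,11,0,0,0,-0.4],[0,0,0,0,0,0,0.2],[0,0,0,0,0,0,0.4],[0,0,0,0,0,0,0.6],[0,0,0,0,0,0,1],[0,0,0,0,0,0,1]]

```text
time: 5.35
tool_pos: [0.4672, -0.2879, 0.0166]
orientation: [2.54, 1.847, 0.0]
ft_force: [0.6, -0.6, -0.3]
grip_width: 0.243
grasp_force: 20.0
```

```bash
python3 go.py c1; cat > shot.py <<'E'
import sys,cv2,numpy as np
from bench import cams
# shot.py file  x y z : crop of side view round a world point
f=sys.argv[1];P=np.array(list(map(float,sys.argv[2:5])))
p,d=cams.camera("side");np.save("last_d.npy",d);np.save("last_p.npy",p)
m=cams.camera_model("side");u=m["K"]@(m["R"]@P+m["t"]);u=(u[:2]/u[2]).astype(int)
r,c=max(0,u[1]-75),max(0,u[0]-90)
cv2.imwrite(f"pics/{f}.png",cv2.resize(p[r:r+150,c:c+180,::-1],(720,600),interpolation=cv2.INTER_CUBIC));print("origin",c,r)
E
python3 shot.py b1 .467 -.2875 .08
```

```text
t 5.35 pos [ 0.4672 -0.2879  0.0166] yaw 72.04 z [ 6.e-04 -5.e-04 -1.e+00] q [-0.77  0.36  1.8   0.    0.98 -0.46] F [ 0.6 -0.6 -0.3] 0.24263904384233492 19.956161971203983
c1 [ 5.295e+02 -7.100e+01 -2.000e-01]
origin 351 103
```

View pics/b1.png

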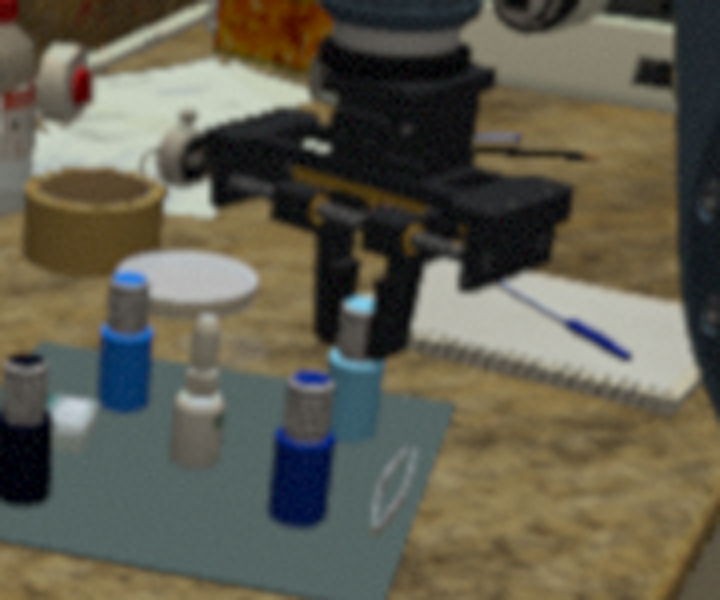

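The handle is held properly between the pads (21.4 mm opening, 20 N). Now lift and carry.

>>> send_rows:
  series:
    - [[0,0,-5,0,0,0,1],[0,0,-20,0,0,0,1],[0,0,-35,0,0,0,1],[0,0,-30,0,0,0,1],[20,-3,-20,0,0,0,1],[35,-5,0,0,0,0,1],[40,-5,0,0,0,0,1],[40,-5,0,0,0,0,1],[40,-5,0,0,0,0,1],[40,-5,0,0,0,0,1],[40,-5,0,0,0,0,1],[40,-5,0,0,0,0,1]]

```text
time: 6.9
tool_pos: [0.5217, 0.006, 0.1264]
orientation: [-2.541, -1.847, 0.0]
ft_force: [0.9, 0.1, -1.5]
grip_width: 0.237
grasp_force: 20.0
```

>>> send_rows:
  series:
    - [[40,-5,0,0,0,0,1],[40,-5,0,0,0,0,1],[40,-5,0,0,0,0,1],[40,-5,0,0,0,0,1],[35,-6,0,0,0,0,1],[25,-5,0,0,0,0,1],[10,-2,0,0,0,0,1],[0,0,20,0,0,0,1],[0,0,20,0,0,0,1],[0,0,10,0,0,0,1],[0,0,0,0,0,0,1],[0,0,0,0,0,0,1]]

```text
time: 8.4
tool_pos: [0.5618, 0.2334, 0.0766]
orientation: [2.541, 1.847, 0.001]
ft_force: [-0.2, 0.1, -0.7]
grip_width: 0.238
grasp_force: 20.0
```

```bash
python3 go.py c1; python3 shot.py b2 .563 .238 .08; python3 - <<'E'
from h import *
from bench import cams
d=np.load("last_d.npy");X=cloud(cams,"side",d);p=np.load("last_p.npy")
x,y,z=X[...,0],X[...,1],X[...,2]
near=(np.hypot(x-.563,y-.2377)<.03)&(z>.033)
b=near&(p[...,2].astype(int)-p[...,0]>25)
print("glass z",np.percentile(z[b],[1,5,50,95,99]).round(4),b.sum(),"mean x,y",x[b].mean().round(4),y[b].mean().round(4))
E
```

```text
t 8.4 pos [0.5618 0.2334 0.0766] yaw 72.01 z [ 7.e-04  2.e-04 -1.e+00] q [0.2  0.39 1.62 0.   1.14 0.51] F [-0.2  0.1 -0.7] 0.23844645998158015 19.95937045197934
c1 [ 4.5 -0.2  0. ]
origin 153 206
glass z [0.0661 0.0688 0.0953 0.3846 0.3848] 656 mean x,y 0.5532 0.2407
```

View pics/b2.png

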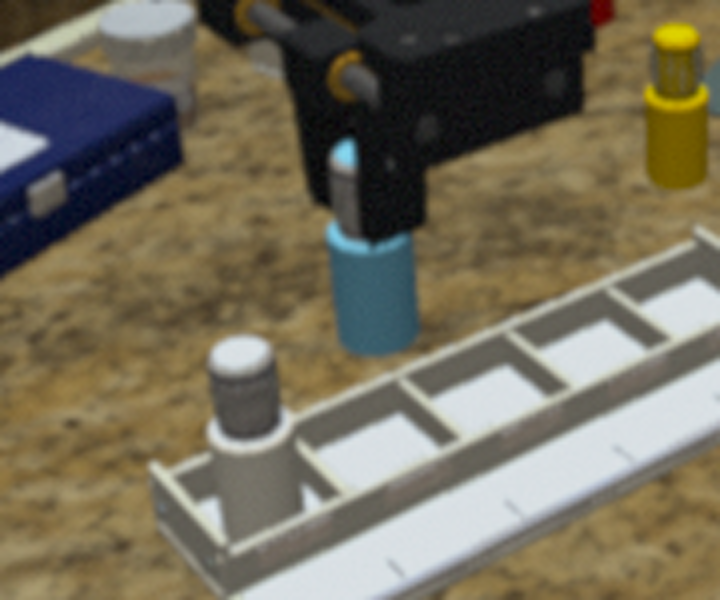

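The pale standard hangs upright and clear over the second compartment, with its foot at about z .063 as expected. Now move 4.5 mm over, lower it to the floor, and release.

>>> send_rows:
  series:
    - [[4.5,0,5,0,0,0,1],[0,0,15,0,0,0,1],[0,0,15,0,0,0,1],[0,0,10,0,0,0,1],[0,0,6,0,0,0,1],[0,0,3,0,0,0,1],[0,0,1.5,0,0,0,1],[0,0,0,0,0,0,1],[0,0,0,0,0,0,1]]

```text
time: 9.57
tool_pos: [0.5631, 0.238, 0.0211]
orientation: [2.541, 1.847, 0.001]
ft_force: [0.9, 0.2, -1.3]
grip_width: 0.241
grasp_force: 20.0
```

```bash
python3 go.py c1;python3 - <<'E'
from h import *
from bench import cams
p,d=cams.camera("side");X=cloud(cams,"side",d)
x,y,z=X[...,0],X[...,1],X[...,2]
b=(np.hypot(x-.563,y-.2377)<.03)&(z<.2)&(p[...,2].astype(int)-p[...,0]>60)
rr,cc=np.nonzero(b);print(b.sum(),"z",np.percentile(z[b],[1,50,99]).round(4))
E
```

```text
t 9.575 pos [0.5631 0.238  0.0211] yaw 72.04 z [ 7.e-04  2.e-04 -1.e+00] q [0.21 0.47 1.63 0.   1.04 0.52] F [ 0.9  0.2 -1.3] 0.24055985190241086 19.959235517308116
c1 [-0.3  0.  -0. ]
68 z [0.0505 0.0532 0.0958]
```

>>> send_rows:
  series:
    - [[0,0,0.7,0,0,0,1],[0,0,0.6,0,0,0,1],[0,0,0,0,0,0,1],[0,0,0,0,0,0,1]]

```text
time: 10.12
tool_pos: [0.5629, 0.2379, 0.0196]
orientation: [2.541, 1.847, 0.001]
ft_force: [0.1, 0.7, 1.2]
grip_width: 0.242
grasp_force: 20.0
```

Contact shows as the force swinging from −1.3 to +1.2 N. Open, retreat upward, and head to the mid blue.

>>> send_rows:
  series:
    - [[0,0,0,0,0,0,0.4],[0,0,0,0,0,0,0.2],[0,0,0,0,0,0,-0.1],[0,0,0,0,0,0,-0.2],[0,0,0,0,0,0,-0.2],[0,0,-10,0,0,0,-0.2],[0,0,-25,0,0,0,-0.2],[0,0,-30,0,0,0,-0.2],[0,0,-5,0,0,0,-0.3],[-40,15,0,0,0,0,-0.4],[-42,16,0,0,0,0,-0.4],[-42,16,0,0,0,0,-0.4]]

```text
time: 11.62
tool_pos: [0.5686, 0.1043, 0.0886]
orientation: [-2.54, -1.848, 0.001]
ft_force: [0.2, -0.4, 0.1]
grip_width: 0.696
grasp_force: 0.0
```

>>> send_rows:
  series:
    - [[-42,16.4,0,0,0,0,-0.4],[-42,16.4,0,0,0,0,-0.4],[-42,16.4,0,0,0,0,-0.4],[-42,16.4,0,0,0,0,-0.4],[-42,16.4,0,0,0,0,-0.4],[-42,16.4,0,0,0,0,-0.4],[-42,16.4,0,0,0,0,-0.4],[-35,13,0,0,0,0,-0.4],[-8,3,0,0,0,0,-0.4],[0,0,0,0,0,0,-0.4]]

```text
time: 12.88
tool_pos: [0.5892, -0.2551, 0.0886]
orientation: [-2.541, -1.845, 0.0]
ft_force: [0.9, 0.1, -0.7]
grip_width: 0.701
grasp_force: 0.0
```

```bash
python3 go.py p2; python3 shot.py b3 .553 .2 .05
```

```text
t 12.875 pos [ 0.5892 -0.2551  0.0886] yaw 71.99 z [-0.001   0.0011 -1.    ] q [-0.59  0.44  1.52  0.    1.19 -0.28] F [ 0.9  0.1 -0.7] 0.700845340122928 0.0
p2 [-0.7  0.8 -0. ]
origin 177 212
```

View pics/b3.png

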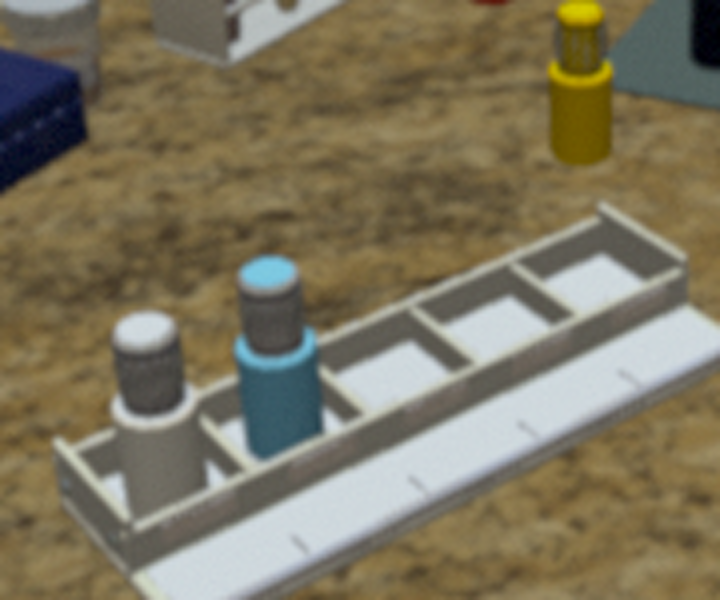

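The pale standard is upright in compartment 2, beside the blank. Now pick the mid blue.

>>> send_rows:
  series:
    - [[-0.7,0.8,20,0,0,0,-0.4],[0,0,25,0,0,0,-0.4],[0,0,17,0,0,0,-0.4],[0,0,10,0,0,0,-0.4],[0,0,0,0,0,0,0.1],[0,0,0,0,0,0,0.3],[0,0,0,0,0,0,0.5],[0,0,0,0,0,0,0.8],[0,0,0,0,0,0,1],[0,0,0,0,0,0,1]]

```text
time: 14.18
tool_pos: [0.5906, -0.2567, 0.018]
orientation: [2.54, 1.847, 0.001]
ft_force: [-0.2, -0.4, 2.8]
grip_width: 0.238
grasp_force: 20.0
```

```bash
python3 go.py c2
```

```text
t 14.175 pos [ 0.5906 -0.2567  0.018 ] yaw 72.04 z [ 9.e-04 -6.e-04 -1.e+00] q [-0.59  0.54  1.54 -0.    1.07 -0.28] F [-0.2 -0.4  2.8] 0.23817569121406457 20.000170595012605
c2 [ 4.118e+02 -1.789e+02 -3.000e-01]
```

>>> send_rows:
  series:
    - [[0,0,-5,0,0,0,1],[0,0,-20,0,0,0,1],[0,0,-35,0,0,0,1],[0,0,-30,0,0,0,1],[18,-8,-20,0,0,0,1],[30,-13,0,0,0,0,1],[35,-15,0,0,0,0,1],[37,-16,0,0,0,0,1],[37,-16,0,0,0,0,1],[37,-16,0,0,0,0,1],[37,-16,0,0,0,0,1],[37,-16,0,0,0,0,1]]

```text
time: 15.68
tool_pos: [0.5626, 0.0356, 0.1289]
orientation: [2.54, 1.847, 0.002]
ft_force: [0.8, -0.2, -0.2]
grip_width: 0.241
grasp_force: 20.0
```

>>> send_rows:
  series:
    - [[37,-16,0,0,0,0,1],[37,-16,0,0,0,0,1],[30,-13,0,0,0,0,1],[25,-11,0,0,0,0,1],[13,-6,0,0,0,0,1],[2,-1,20,0,0,0,1],[0,0,20,0,0,0,1],[0,0,10,0,0,0,1],[0,0,0,0,0,0,1],[0,0,0,0,0,0,1]]

```text
time: 16.92
tool_pos: [0.5478, 0.1906, 0.0784]
orientation: [2.541, 1.847, 0.002]
ft_force: [-0.8, 0.8, -1.1]
grip_width: 0.238
grasp_force: 20.0
```

```bash
python3 go.py c2; cat > foot.py <<'E'
from h import *
from bench import cams,ctrl
import sys
s=ctrl.read_state()["tool_pos"]
p,d=cams.camera("side");X=cloud(cams,"side",d);x,y,z=X[...,0],X[...,1],X[...,2]
q=p.astype(int);b=(np.hypot(x-s[0],y-s[1])<.025)&(z>.035)&(z<s[2]+.033)
if b.any():
    zz=z[b]; rr,cc=np.nonzero(b)
    v=np.array([.309,.951]);P=np.c_[x[b],y[b]]-s[:2]
    print("n",b.sum(),"foot z",np.percentile(zz,[0,2,5]).round(4),"along stand y mm",(1000*np.percentile(P@v,[2,98])).round(1),"along x",(1000*np.percentile(P@[.951,-.309],[2,98])).round(1),"rgb",np.median(p[b],0))
E
python3 foot.py
```

```text
t 16.925 pos [0.5478 0.1906 0.0784] yaw 72.02 z [ 1.4e-03  2.0e-04 -1.0e+00] q [ 0.13  0.33  1.69 -0.    1.12  0.44] F [-0.8  0.8 -1.1] 0.2383709807733799 19.999941126443446
c2 [-0.5 -0.1 -0. ]
n 582 foot z [0.0625 0.0648 0.066 ] along stand y mm [-11.  15.] along x [-15.8   6.2] rgb [ 10.  55. 101.]
```

>>> send_rows:
  series:
    - [[-0.5,0,5,0,0,0,1],[0,0,15,0,0,0,1],[0,0,15,0,0,0,1],[0,0,10,0,0,0,1],[0,0,6,0,0,0,1],[0,0,3,0,0,0,1],[0,0,1.5,0,0,0,1],[0,0,0.8,0,0,0,1],[0,0,0,0,0,0,1],[0,0,0,0,0,0,1]]

```text
time: 18.23
tool_pos: [0.547, 0.1903, 0.0214]
orientation: [2.541, 1.847, 0.001]
ft_force: [0.4, -0.1, -0.9]
grip_width: 0.24
grasp_force: 20.0
```

>>> send_rows:
  series:
    - [[0,0,0.5,0,0,0,1],[0,0,0.5,0,0,0,1],[0,0,0,0,0,0,1]]

```text
time: 18.6
tool_pos: [0.5472, 0.1904, 0.0209]
orientation: [2.541, 1.847, 0.001]
ft_force: [-1.7, -0.3, 5.4]
grip_width: 0.239
grasp_force: 20.0
```

Contact (5.4 N). Release and go to the royal one.

>>> send_rows:
  series:
    - [[0,0,0,0,0,0,0.4],[0,0,0,0,0,0,0.2],[0,0,0,0,0,0,-0.1],[0,0,0,0,0,0,-0.2],[0,0,0,0,0,0,-0.2],[0,0,-10,0,0,0,-0.2],[0,0,-25,0,0,0,-0.2],[0,0,-30,0,0,0,-0.2],[0,0,-5,0,0,0,-0.3],[-40,2.5,0,0,0,0,-0.4],[-42,3,0,0,0,0,-0.4],[-42,3,0,0,0,0,-0.4]]

```text
time: 20.1
tool_pos: [0.5157, 0.0687, 0.0893]
orientation: [-2.54, -1.848, 0.001]
ft_force: [0.0, -0.6, 0.2]
grip_width: 0.702
grasp_force: 0.0
```

>>> send_rows:
  series:
    - [[-42,3,0,0,0,0,-0.4],[-42,3,0,0,0,0,-0.4],[-42,3,0,0,0,0,-0.4],[-42,3,0,0,0,0,-0.4],[-42,3,0,0,0,0,-0.4],[-35,1.6,0,0,0,0,-0.4],[-13,0,0,0,0,0,-0.4],[0,0,0,0,0,0,-0.4],[0,0,0,0,0,0,-0.4]]

```text
time: 21.22
tool_pos: [0.4529, -0.1797, 0.0898]
orientation: [-2.54, -1.848, -0.0]
ft_force: [-0.5, -0.5, -0.5]
grip_width: 0.698
grasp_force: 0.0
```

```bash
python3 go.py p3
```

```text
t 21.225 pos [ 0.4529 -0.1797  0.0898] yaw 72.08 z [-4.e-04  8.e-04 -1.e+00] q [-0.62  0.12  1.92  0.    1.1  -0.31] F [-0.5 -0.5 -0.5] 0.6976594341081783 0.0
p3 [-0.9  0.4 -0. ]
```

Descend to a reported z of about .0185 (71 mm) and grip.

>>> send_rows:
  series:
    - [[-0.9,0.4,20,0,0,0,-0.4],[0,0,25,0,0,0,-0.4],[0,0,17,0,0,0,-0.4],[0,0,9,0,0,0,-0.4],[0,0,0,0,0,0,0.1],[0,0,0,0,0,0,0.3],[0,0,0,0,0,0,0.5],[0,0,0,0,0,0,0.8],[0,0,0,0,0,0,1],[0,0,0,0,0,0,1]]

```text
time: 22.48
tool_pos: [0.4533, -0.1821, 0.0195]
orientation: [2.54, 1.847, 0.0]
ft_force: [-0.5, 0.7, 3.4]
grip_width: 0.241
grasp_force: 20.0
```

```bash
python3 go.py c3
```

```text
t 22.475 pos [ 0.4533 -0.1821  0.0195] yaw 72.04 z [ 5.e-04 -4.e-04 -1.e+00] q [-0.63  0.24  1.95 -0.    0.95 -0.31] F [-0.5  0.7  3.4] 0.24147113461741532 20.00088768778369
c3 [ 3.332e+02 -2.530e+01 -1.000e-01]
```

>>> send_rows:
  series:
    - [[0,0,-5,0,0,0,1],[0,0,-20,0,0,0,1],[0,0,-35,0,0,0,1],[0,0,-30,0,0,0,1],[20,-1,-20,0,0,0,1],[35,-3,0,0,0,0,1],[40,-3,0,0,0,0,1],[40,-3,0,0,0,0,1],[40,-3,0,0,0,0,1],[40,-3,0,0,0,0,1],[40,-3,0,0,0,0,1],[35,-3,0,0,0,0,1]]

```text
time: 23.98
tool_pos: [0.5214, 0.1023, 0.129]
orientation: [-2.54, -1.848, 0.001]
ft_force: [-0.4, -0.7, -1.8]
grip_width: 0.239
grasp_force: 20.0
```

>>> send_rows:
  series:
    - [[25,-3,0,0,0,0,1],[15,-2,0,0,0,0,1],[3,0,0,0,0,0,1],[0,0,20,0,0,0,1],[0,0,20,0,0,0,1],[0,0,10,0,0,0,1],[0,0,0,0,0,0,1],[0,0,0,0,0,0,1]]

```text
time: 24.98
tool_pos: [0.5307, 0.143, 0.0799]
orientation: [2.541, 1.847, 0.002]
ft_force: [0.5, 0.3, -0.6]
grip_width: 0.241
grasp_force: 20.0
```

```bash
python3 go.py c3; python3 foot.py
```

```text
t 24.975 pos [0.5307 0.143  0.0799] yaw 72.02 z [ 0.0012  0.     -1.    ] q [ 0.05  0.27  1.77 -0.    1.1   0.36] F [ 0.5  0.3 -0.6] 0.24113342522368597 19.999934532679617
c3 [0.1 1.4 0. ]
n 560 foot z [0.0626 0.0645 0.0662] along stand y mm [-7.6 16.5] along x [-15.5   6. ] rgb [ 4. 21. 64.]
```

>>> send_rows:
  series:
    - [[-1,1.4,5,0,0,0,1],[0,0,15,0,0,0,1],[0,0,15,0,0,0,1],[0,0,10,0,0,0,1],[0,0,6,0,0,0,1],[0,0,3,0,0,0,1],[0,0,1.5,0,0,0,1],[0,0,1,0,0,0,1],[0,0,0.5,0,0,0,1],[0,0,0,0,0,0,1],[0,0,0,0,0,0,1]]

```text
time: 26.4
tool_pos: [0.5314, 0.1419, 0.0226]
orientation: [2.541, 1.847, 0.001]
ft_force: [-0.8, -0.5, 2.3]
grip_width: 0.239
grasp_force: 20.0
```

>>> send_rows:
  series:
    - [[0,0,0,0,0,0,0.4],[0,0,0,0,0,0,0.2],[0,0,0,0,0,0,-0.1],[0,0,0,0,0,0,-0.2],[0,0,0,0,0,0,-0.2],[0,0,-10,0,0,0,-0.2],[0,0,-25,0,0,0,-0.2],[0,0,-30,0,0,0,-0.2],[0,0,-5,0,0,0,-0.3],[-30,16,0,0,0,0,-0.4],[-38,21,0,0,0,0,-0.4],[-38,21,0,0,0,0,-0.4]]

```text
time: 27.9
tool_pos: [0.5532, 0.0223, 0.0914]
orientation: [-2.54, -1.848, 0.001]
ft_force: [0.4, 0.4, 0.3]
grip_width: 0.702
grasp_force: 0.0
```

>>> send_rows:
  series:
    - [[-38,21,0,0,0,0,-0.4],[-38,21,0,0,0,0,-0.4],[-30,16,0,0,0,0,-0.4],[-20,11,0,0,0,0,-0.4],[-7.4,3.5,0,0,0,0,-0.4],[0,0,0,0,0,0,-0.4],[0,0,0,0,0,0,-0.4]]

```text
time: 28.78
tool_pos: [0.5812, -0.1249, 0.092]
orientation: [-2.539, -1.848, 0.0]
ft_force: [0.3, -0.5, 0.0]
grip_width: 0.701
grasp_force: 0.0
```

```bash
python3 go.py p4
```

```text
t 28.775 pos [ 0.5812 -0.1249  0.092 ] yaw 72.1 z [-4.e-04  5.e-04 -1.e+00] q [-0.41  0.34  1.64  0.    1.16 -0.1 ] F [ 0.3 -0.5  0. ] 0.7011839726037477 0.0
p4 [-1.   0.8 -0. ]
```

Descend to about .019 (73 mm).

>>> send_rows:
  series:
    - [[-1,0.8,20,0,0,0,-0.4],[0,0,25,0,0,0,-0.4],[0,0,18,0,0,0,-0.4],[0,0,9.5,0,0,0,-0.4],[0,0,0,0,0,0,0.1],[0,0,0,0,0,0,0.3],[0,0,0,0,0,0,0.5],[0,0,0,0,0,0,0.8],[0,0,0,0,0,0,1],[0,0,0,0,0,0,1]]

```text
time: 30.02
tool_pos: [0.5823, -0.1275, 0.0201]
orientation: [2.54, 1.847, 0.001]
ft_force: [0.4, 0.1, 2.9]
grip_width: 0.241
grasp_force: 20.0
```

```bash
python3 go.py c4
```

```text
t 30.025 pos [ 0.5823 -0.1275  0.0201] yaw 72.04 z [ 1.e-03 -5.e-04 -1.e+00] q [-0.41  0.44  1.67  0.    1.02 -0.1 ] F [0.4 0.1 2.9] 0.24079716470406576 19.994417340494692
c4 [ 191.5 -131.2   -0.2]
```

>>> send_rows:
  series:
    - [[0,0,-5,0,0,0,1],[0,0,-20,0,0,0,1],[0,0,-35,0,0,0,1],[0,0,-30,0,0,0,1],[10,-7,-20,0,0,0,1],[25,-17,0,0,0,0,1],[33,-23,0,0,0,0,1],[35,-24,0,0,0,0,1],[35,-24,0,0,0,0,1],[28,-19,0,0,0,0,1],[17,-11,0,0,0,0,1],[7,-5,0,0,0,0,1]]

```text
time: 31.52
tool_pos: [0.5164, 0.0946, 0.1298]
orientation: [2.539, 1.849, 0.0]
ft_force: [-0.5, 0.4, -1.2]
grip_width: 0.238
grasp_force: 20.0
```

>>> send_rows:
  series:
    - [[1,-1,0,0,0,0,1],[0,0,20,0,0,0,1],[0,0,20,0,0,0,1],[0,0,10,0,0,0,1],[0,0,0,0,0,0,1],[0,0,0,0,0,0,1]]

```text
time: 32.28
tool_pos: [0.5168, 0.0945, 0.0803]
orientation: [2.541, 1.846, 0.001]
ft_force: [0.6, 0.5, -0.8]
grip_width: 0.239
grasp_force: 20.0
```

```bash
python3 go.py c4; python3 foot.py
```

```text
t 32.275 pos [0.5168 0.0945 0.0803] yaw 72.01 z [ 1.e-03 -1.e-04 -1.e+00] q [-0.05  0.22  1.83 -0.    1.09  0.27] F [ 0.6  0.5 -0.8] 0.23919083466653665 19.995306925848126
c4 [ 0.5 -0.4 -0. ]
n 522 foot z [0.0627 0.0642 0.0655] along stand y mm [-5.4 16.9] along x [-15.3   8.3] rgb [ 4.  6. 15.]
```

>>> send_rows:
  series:
    - [[0,0,5,0,0,0,1],[0,0,15,0,0,0,1],[0,0,15,0,0,0,1],[0,0,10,0,0,0,1],[0,0,6,0,0,0,1],[0,0,3,0,0,0,1],[0,0,1.5,0,0,0,1],[0,0,1,0,0,0,1],[0,0,0.5,0,0,0,1],[0,0,0,0,0,0,1],[0,0,0,0,0,0,1]]

```text
time: 33.7
tool_pos: [0.5166, 0.0948, 0.0231]
orientation: [2.541, 1.847, 0.001]
ft_force: [-0.7, 0.1, 3.3]
grip_width: 0.236
grasp_force: 20.0
```

Contact. Release, rise, and move well clear towards the robot's right.

>>> send_rows:
  series:
    - [[0,0,0,0,0,0,0.4],[0,0,0,0,0,0,0.2],[0,0,0,0,0,0,-0.1],[0,0,0,0,0,0,-0.2],[0,0,0,0,0,0,-0.2],[0,0,-10,0,0,0,-0.2],[0,0,-25,0,0,0,-0.2],[0,0,-40,0,0,0,-0.2],[0,0,-50,0,0,0,-0.2],[-40,0,-20,0,0,0,-0.2],[-40,0,0,0,0,0,-0.2],[-40,0,0,0,0,0,-0.2]]

```text
time: 35.2
tool_pos: [0.4791, -0.0204, 0.169]
orientation: [2.539, 1.847, 0.002]
ft_force: [0.3, 0.1, -0.5]
grip_width: 0.597
grasp_force: 0.0
```

>>> send_rows:
  series:
    - [[-40,0,0,0,0,0,-0.2],[-40,0,0,0,0,0,-0.2],[-40,0,0,0,0,0,-0.2],[-40,0,0,0,0,0,-0.2],[-40,0,0,0,0,0,-0.2],[-20,0,0,0,0,0,-0.2],[0,0,0,0,0,0,-0.2],[0,0,0,0,0,0,-0.2]]

```text
time: 36.2
tool_pos: [0.4114, -0.228, 0.1679]
orientation: [-2.541, -1.848, -0.001]
ft_force: [0.2, 0.6, 0.4]
grip_width: 0.599
grasp_force: 0.0
```

```bash
python3 go.py; python3 shot.py z1 .545 .18 .04; python3 - <<'E'
from h import *
from bench import cams
p,d=cams.camera("top");X=cloud(cams,"top",d);x,y,z=X[...,0],X[...,1],X[...,2]
cv2.imwrite("pics/z2.png",cv2.resize(p[140:330,140:470,::-1],(792,456),interpolation=cv2.INTER_CUBIC))
for Xs,n in ((X,"top"),(cloud(cams,"side",np.load("last_d.npy")),"side")):
    x,y,z=Xs[...,0],Xs[...,1],Xs[...,2]
    L,k=ndimage.label((x>.48)&(x<.63)&(y>.05)&(y<.33)&(z>.07)&(z<.1))
    for i in range(1,k+1):
        P=Xs[L==i]
        if len(P)<6: continue
        (cx,cy),r=cv2.minEnclosingCircle(P[:,:2].astype(np.float32)); e=np.array([cx-.5475,cy-.1902])*1000
        print(n,"stand x,y mm",(e@[.951,-.309]).round(1),(e@[.309,.951]).round(1),"top z",np.percentile(P[:,2],90).round(4))
E
```

```text
t 36.2 pos [ 0.4114 -0.228   0.1679] yaw 72.04 z [ 3.e-04  2.e-04 -1.e+00] q [-0.76 -0.02  1.9   0.    1.27 -0.45] F [0.2 0.6 0.4] 0.5993835759244095 0.0
origin 189 213
top stand x,y mm -2.1 98.0 top z 0.0835
top stand x,y mm 0.5 47.1 top z 0.0852
top stand x,y mm -0.1 -2.6 top z 0.0842
top stand x,y mm -0.2 -51.8 top z 0.0859
top stand x,y mm -0.7 -101.9 top z 0.0854
side stand x,y mm -1.5 -98.1 top z 0.0817
side stand x,y mm -2.0 -48.2 top z 0.0818
side stand x,y mm -1.8 1.6 top z 0.0819
side stand x,y mm -1.3 50.8 top z 0.0819
side stand x,y mm -4.2 100.5 top z 0.0818
```

View pics/z1.png

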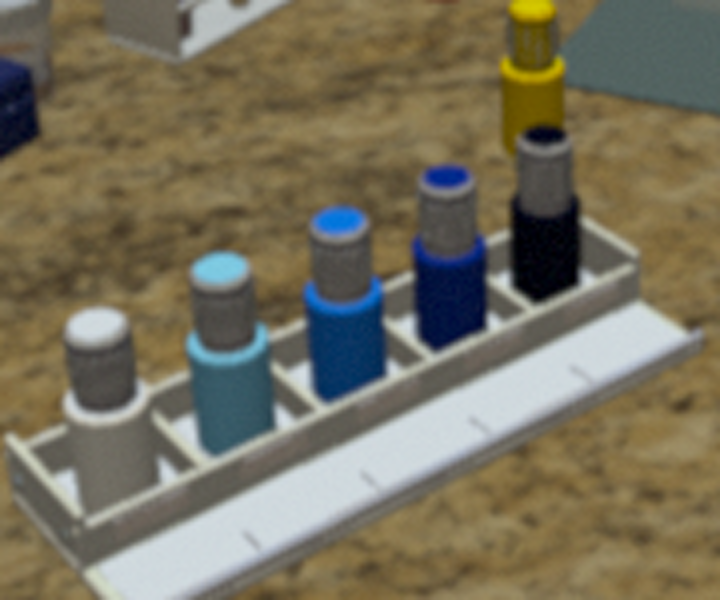

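View pics/z2.png

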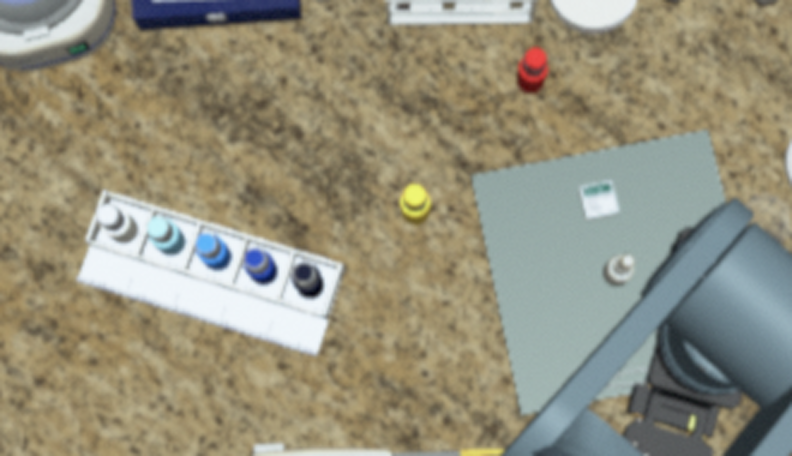

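The side crop shows white, pale, mid, royal and navy upright, one per compartment. Their tops are all at z .082, within about 2 mm of the compartment centres. The top crop shows the bottle (620,268), the box and both look-alikes where they were. Handing in.

```bash
python3 -c "
from bench import ctrl
print(ctrl.job_done())"
```

```text
the job is handed in; nothing more can be done
None
```

All four blue standards stand upright in the comparator stand in shade order from the blank (pale, mid, royal, navy); the bottle, box and look-alikes were seen unmoved (the forceps were hidden by the arm in the last picture), and the job is handed in at about 36 s.

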